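Change the feed gearbox to its far left gear

ROBOT

A 7-joint arm with a two-finger parallel gripper is mounted at the origin on a cart in front of the work surface, level with it; the furniture and walls round the work are solid. World frame = base frame: x ahead of the robot, y to its left, z up, the work surface at z = 0. Lengths are in m, angles in rad, forces in N, time in s.
With the tool pointing down it reaches from about 0.4 to 0.85 m from the base axis. Payload 4.5 kg.
Tool frame: the origin (TCP) lies midway between the tips of the shut fingers; the grasp point (between the pads) lies 19 mm behind it (r.hold_point_z is the distance from the TCP to the grasp point, in m); z points along the fingers, y is the direction in which the jaws open and shut (so a half turn about z gives the same grasp; the last joint's range is limited). The gripper opens to 88 mm and grips with 3 to 60 N. Pads are 18 mm wide; open, the fingers measure 123 mm over their backs; the gripper's body (75 mm by 187 mm) begins 45 mm behind the grasp point.
Start: joints at [1.36, 0.689, -0.195, 1.565, 0.157, 0.902, -0.215], TCP at [0.152, -0.606, 0.239] pointing down, gripper open.
Joint ranges: [-3.01, 3.01], [-0.46, 2.08], [-1.47, 1.51], [0.13, 2.56], [-1, 4.14], [0.04, 2.09], [-2.66, 2.66]. Speed limits (rad/s): [2.57, 2.57, 3.14, 3.14, 3.14, 3.14, 3.14].

INTERFACE

Orientations are given as a unit quaternion [x, y, z, w].
In Python, from plant import r gives the robot as it stands. The module is installed in compiled form; this text tells all that it offers.
- The arm moves only by the tool move_arm, never from a script. Its arguments are lists of equal length, an entry for each row: "turn": the turn, a rotation vector about the tool's x, y, z in units of 2 pi rad (1.0 is 2 pi rad), a list of three; "dp": the shift along the tool's x, y, z in units of 2.5 cm (1.0 is 2.5 cm), a list of three; "jaw": the closure, from -1 (fully open) to 1 (shut), so that 0 is half open. In form: {"turn": [[wx, wy, wz], ...], "dp": [[x, y, z], ...], "jaw": [jaw, ...]}. A call has 1 to 10 rows; each row shifts and turns the commanded pose from where the row before left it, along the tool's axes as they then stand; what a row does not reach is not made up. A row lasts 1/12 s, in which the tool goes at most 41.7 mm and 7.16 degrees, less where a joint would pass 70% of its speed; a pose out of reach is approached as far as the arm can. A call with a number of a shift or a turn outside -1 to 1 is refused whole. A call with a gripper value outside its range is refused whole. The fingers move at their own pace and stop on an object; "newtons" is the grip in N (left out, the last holds). Time passes only in rows, so rows that do not move let the fingers close. It gives the time, the measured TCP pose, the force and the opening at its end, in the units of the state.
- r.get_state(): the state, without advancing time (a new reading comes with each control period).
- r.snapshot(name): name is "scene" or "side" or "wrist"; returns a dict with "frame" (400x640x3 uint8, blue, green, red), "mtx" (3x3 intrinsics, pixels), "origin" and "orientation" of the camera in the world; the wrist camera has in their place "tool_from_camera" (4x4, takes a point from camera to tool coordinates, whose origin is the TCP and whose axes are the flange's). Camera axes: x right, y up, looking along -z (the intrinsics and any distortion apply to the point x, -y, -z); pixel columns grow to the right and rows downward; lengths in m; the calibration is good to about 2 mm. A picture is of the moment at which its call begins: read the wrist's pose just before it. There is no depth.
- r.finish_job(): hands the job in, once; it reports no verdict.
The state is a dict: "clock": time; "q": joint angles; "qd": joint speeds; "joint_torque": joint torques, N m; "tool_pos": TCP position; "eef_rot": TCP orientation; "contact_force": force on the tool from outside, world axes, zero at the start; "moment": the same for the moment, N m; "opening": opening from 0.0 (shut) to 1.0 (fully open).
Only numpy, scipy, OpenCV 4.12 (cv2) and the standard library are available. Lean on these libraries where they do the work, as an engineer would, in place of code of your own. Each camera call takes 0.05 s, during which the arm holds its last target.

TASK

The feed gearbox on the bench stands in its near right gear. With the outside of the fingers push its lever out of that slot into the neutral cross-channel, across to the left, and then away from you until it is fully home in the far left slot, without running it into either of the other two slots on the way and without forcing it. Only push: do not pull the knob up or lift anything, and leave the cast frame, the micrometer, the marker pen and the other things round the gearbox where they are.

Things in the scene. Friction and masses are not known exactly. Their poses are not given: they have to be found in the camera images.
- gearbox: Dark green feed gearbox, housing 140 x 124 mm, foot 190 x 150 mm, bolted down. Origin: centre of its underside, on the bench. x points to its back (roughly away from the robot; an output shaft sticks out to 110 mm), y to its left, z up; near/far/left/right are meant in this frame. The front (-x) has a round oil sight glass. A 12 mm steel lever with a black knob rises through the gate on top.
- knob_center (a point): Centre of the black knob: an upright barrel 32 mm across, from 24 mm below this point to 26 mm above it, on the lever 132 mm from its pivot, so 152 mm above the bench with the lever upright. With the lever fully in a slot it stands about 34 mm off the gate's middle in x and in y. A push of about 2 N on the knob moves the lever, which stays where it is left.
- gate_center (a point): Centre of the H-shaped gate, on the upper face of the steel gate plate, 104 mm above the bench. Two columns 18 mm wide run along the gearbox's x, centred 20 mm left and right of the middle, joined half-way by one neutral cross-channel, 20 mm wide, along y. The lever's pivot lies 84 mm below this point.
- rocker (a joint): Tilt of the lever along the gearbox's x, rad: 0 neutral, + away (far slots), - to the front (near slots); stops at +-0.26, where a slot is fully entered. The lever crosses sideways only within about +-0.05 of 0 (rounded corners guide it in from slightly beyond). 0.1 rad is 13 mm at the knob.
- lever (a joint): Tilt of the lever along the gearbox's y, rad: + left, - right; stops at +-0.26. Centre of the left column +0.245, of the right column -0.245.
- knob (a joint): How far the knob is pulled up along the stem, m: 0 down, 0.025 fully up. A spring holds it down (4 N at 0, 10 N fully up).
- micrometer: Loose micrometer lying right of the gearbox, 49 x 131 x 19 mm; origin at the centre of its underside. Bystander.
- marker: Loose marker pen lying near the front edge of the bench, 14 x 136 x 15 mm; origin at the centre of its underside. Bystander.
- frame: Loose die-cast aluminium frame (open rectangular casting) lying left of the gearbox, 99 x 113 x 30 mm; origin at the centre of its underside. Bystander.

How it is judged:
By the outcome, as a careful person would: the job done as asked, in the order asked, and still so for the second after the job is handed in, with the robot touching nothing.
It also fails if it takes over 54 s, if anything falls off the work surface, if the arm or the gripper's body presses on something with over 40 N, if the wrist force passes 120 N, or if a joint passes its speed limit or range.

## Working session

There is one attempt and no reset: what is moved stays moved. The work goes in short steps, Python scripts to look and compute and a tool call to move; the robot and the scene stay as the last step left them, time stands still between calls to the robot, and variables do not carry over. Pictures are saved under pics/ and viewed, and the job is handed in when it is done.

Besides the shell and the picture viewer there is one more tool, called after "Request:" by a JSON object that holds its "api" and its "payload". move_arm: Moves the arm, as the interface text tells. Shifts and turns lie within -1 to 1; 1 stands for 2.5 cm of shift or 2 pi rad of turn. Its arguments: {"type":"object","properties":{"turn":{"type":"array","items":{"type":"array","items":{"type":"number","minimum":-1,"maximum":1}}},"dp":{"type":"array","items":{"type":"array","items":{"type":"number","minimum":-1,"maximum":1}}},"jaw":{"type":"array","items":{"type":"number"}},"newtons":{"type":"number"}},"required":["turn","dp","jaw"]}

```bash
mkdir -p pics
python3 - <<'E'
from plant import r
import cv2
s=r.get_state();print({k:s[k] for k in("clock","tool_pos","eef_rot","contact_force","opening")})
for n in("scene","side"):
    d=r.snapshot(n);cv2.imwrite(f"pics/{n}0.png",d["frame"]);print(n,d["mtx"],d["origin"],d["orientation"],[k for k in d])
E
```

```text
{'clock': 0.0, 'tool_pos': array([ 0.15125794, -0.60578275,  0.2379266 ]), 'eef_rot': array([ 9.92512518e-01,  1.22139670e-01, -1.89992496e-04, -8.75094574e-04]), 'contact_force': array([-0.42907996, -0.1237695 , -0.03700465]), 'opening': 0.9947732541550517}
scene [[500.49175322   0.         316.63928667]
 [  0.         500.49175322 199.80105888]
 [  0.           0.           1.        ]] [-0.1393815   0.80212345  0.56517736] [-0.18953702  0.50482186  0.78498556 -0.30500537] ['frame', 'mtx', 'origin', 'orientation']
side [[486.43079404   0.         318.96258528]
 [  0.         486.43079404 195.55296857]
 [  0.           0.           1.        ]] [ 0.37537788 -0.90468126  0.64406991] [ 0.5038142  -0.03349782 -0.06824257  0.8604604 ] ['frame', 'mtx', 'origin', 'orientation']
```

View pics/scene0.png

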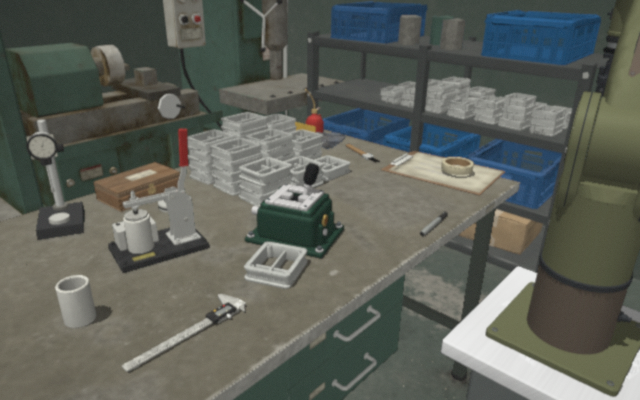

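View pics/side0.png

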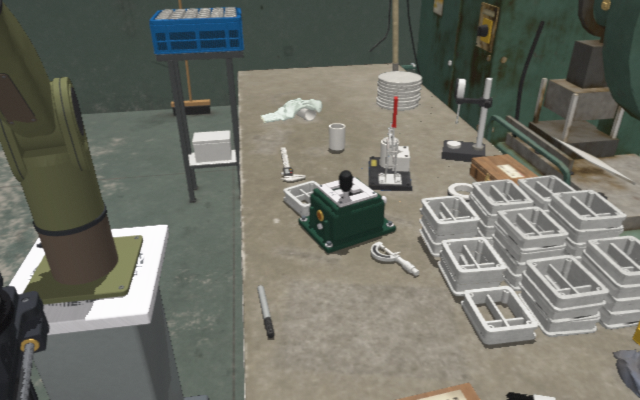

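Run:
```python
import cv2
a=cv2.imread("pics/scene0.png")[150:290,230:360];cv2.imwrite("pics/sc_z.png",cv2.resize(a,None,fx=4.2,fy=4.2,interpolation=cv2.INTER_CUBIC))
a=cv2.imread("pics/side0.png")[160:260,290:410];cv2.imwrite("pics/si_z.png",cv2.resize(a,None,fx=6,fy=6,interpolation=cv2.INTER_CUBIC))
```

```text
(no output)
```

View pics/sc_z.png

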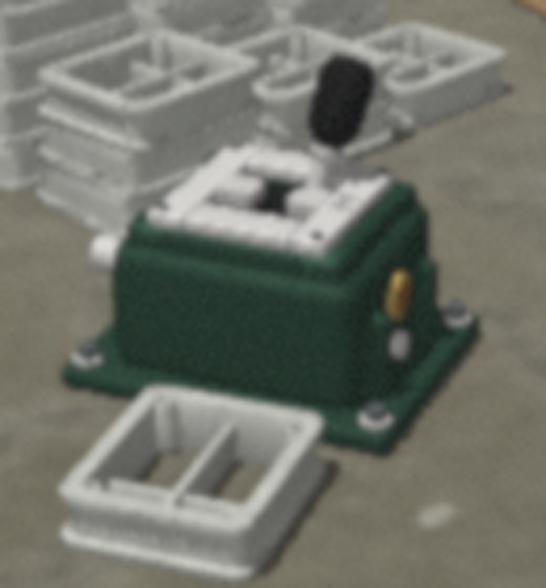

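View pics/si_z.png

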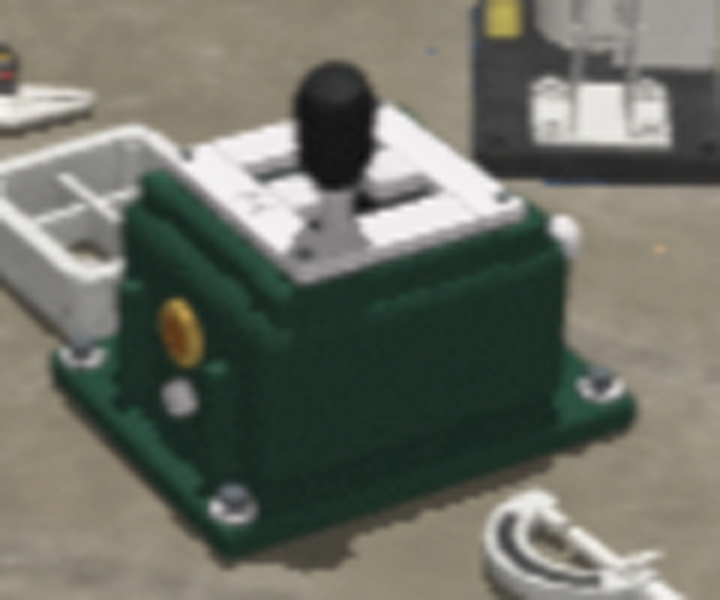

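```bash
cat > h.py <<'E'
import numpy as np,cv2
from scipy.spatial.transform import Rotation as R
C={"scene":(500.49175322,316.63928667,199.80105888,[-0.1393815,0.80212345,0.56517736],[-0.18953702,0.50482186,0.78498556,-0.30500537]),
"side":(486.43079404,318.96258528,195.55296857,[0.37537788,-0.90468126,0.64406991],[0.5038142,-0.03349782,-0.06824257,0.8604604])}
def ray(n,u,v):
    f,cx,cy,o,q=C[n]
    d=R.from_quat(q).apply([(u-cx)/f,-(v-cy)/f,-1.]);return np.array(o),d/np.linalg.norm(d)
def onz(n,u,v,z):
    o,d=ray(n,u,v);return o+d*(z-o[2])/d[2]
def tri(a,b):
    o1,d1=ray("scene",*a);o2,d2=ray("side",*b)
    t=np.linalg.lstsq(np.c_[d1,-d2],o2-o1,rcond=None)[0]
    p,q=o1+d1*t[0],o2+d2*t[1];return (p+q)/2,np.linalg.norm(p-q)
def knob(n,img,box):
    x0,y0,x1,y1=box
    m=(img[y0:y1,x0:x1].max(2)<50).astype(np.uint8)
    g=img[y0:y1,x0:x1].astype(int); m&=((g[...,1]-g[...,2])<12).astype(np.uint8)
    k,l,s,c=cv2.connectedComponentsWithStats(m);i=1+s[1:,4].argmax()
    x,y,w,h,ar=s[i];return (x0+c[i][0],y0+c[i][1]),(x0+x,y0+y,w,h,ar)
E
python3 - <<'E'
from h import *
np.set_printoptions(precision=4,suppress=True)
for n,z,L in(("scene",0,{"NL":(320.5,257.6),"FL":(245.5,239.3),"NR":(343.8,227.4)}),("side",0,{"NR":(328.3,252.5),"FR":(395.8,228.3),"NL":(299.2,220)}),
 ("scene",.104,{"NL":(306.2,208.5),"FL":(265.7,201.2)}),("side",.104,{"NR":(340,206),"FR":(377.5,194.5),"FL":(355,177.5),"NL":(321.7,185.8)})):
    P={k:onz(n,*p,z) for k,p in L.items()}
    print(n,z,P)
    for a,b in(("NL","FL"),("NR","FR"),("NR","NL"),("FR","FL")):
        if a in P and b in P:
            d=(P[b]-P[a])[:2];print(a,b,np.linalg.norm(d),np.degrees(np.arctan2(d[1],d[0])))
    if z and len(P)==4: print("ctr",sum(P.values())/4)
a=knob("scene",cv2.imread("pics/scene0.png"),(290,155,330,195));b=knob("side",cv2.imread("pics/side0.png"),(330,165,365,195))
print(a,b,tri(a[0],b[0]))
E
```

```text
scene 0 {'NL': array([0.4726, 0.1033, 0.    ]), 'FL': array([0.6519, 0.161 , 0.    ]), 'NR': array([ 0.5241, -0.0391,  0.    ])}
NL FL 0.18838035718066834 17.830651863759407
NR NL 0.15143720177934042 109.88978963032031
side 0 {'NR': array([ 0.5228, -0.0316,  0.    ]), 'FR': array([0.6993, 0.0383, 0.    ]), 'NL': array([0.4744, 0.1147, 0.    ])}
NR FR 0.18986826619945918 21.598984430105347
NR NL 0.15407513087215527 108.29499492443108
scene 0.104 {'NL': array([0.5145, 0.104 , 0.104 ]), 'FL': array([0.6039, 0.1379, 0.104 ])}
NL FL 0.0956265523378594 20.75725349012312
side 0.104 {'NR': array([ 0.5529, -0.0081,  0.104 ]), 'FR': array([0.6463, 0.0279, 0.104 ]), 'FL': array([0.6142, 0.119 , 0.104 ]), 'NL': array([0.5281, 0.0908, 0.104 ])}
NL FL 0.09055894121088194 18.110269238427005
NR FR 0.1000721178792438 21.0292211789931
NR NL 0.10192315891849339 104.06520658406471
FR FL 0.09659816409983793 109.41146809740526
ctr [0.5853 0.0574 0.104 ]
((np.float64(310.7029702970297), np.float64(173.96039603960395)), (np.int32(304), np.int32(165), np.int32(14), np.int32(20), np.int32(202))) ((np.float64(345.2130177514793), np.float64(182.11834319526628)), (np.int32(339), np.int32(172), np.int32(13), np.int32(19), np.int32(169))) (array([0.5716, 0.0272, 0.1438]), np.float64(0.0023159876168359966))
```

Request:
{"api": "move_arm", "payload": {"turn": [[0,0,0],[0,0,0],[0,0,0],[0,0,0],[0,0,0],[0,0,0],[0,0,0],[0,0,0],[0,0,0],[0,0,0]], "dp": [[0.4,-0.4,-0.3],[0.8,-0.8,-0.3],[0.8,-0.8,-0.3],[0.8,-0.8,-0.3],[0.8,-0.8,0],[0.8,-0.8,0],[0.8,-0.8,0],[0.8,-0.8,0],[0.8,-0.8,0],[0.8,-0.8,0]], "jaw": [1,1,1,1,1,1,1,1,1,1], "newtons": 10}}

```text
clock: 0.93
tool_pos: [0.2904, -0.3736, 0.2692]
eef_rot: [0.992, 0.122, 0.0, -0.0]
contact_force: [0.5, -0.4, 0.3]
opening: 0.268
```

Request:
{"api": "move_arm", "payload": {"turn": [[0,0,0],[0,0,0],[0,0,0],[0,0,0],[0,0,0],[0,0,0],[0,0,0],[0,0,0],[0,0,0],[0,0,0]], "dp": [[0.8,-0.8,0],[0.8,-0.8,0],[0.8,-0.8,0],[0.8,-0.8,0],[0.8,-0.8,0],[0.8,-0.8,0],[0.8,-0.8,0],[0.8,-0.8,0],[0.6,-0.6,0],[0.3,-0.3,0]], "jaw": [1,1,1,1,1,1,1,1,1,1]}}

```text
clock: 1.77
tool_pos: [0.4238, -0.1509, 0.2692]
eef_rot: [0.992, 0.125, 0.001, -0.001]
contact_force: [-0.8, 0.4, 0.1]
opening: 0.004
```

Request:
{"api": "move_arm", "payload": {"turn": [[0,0,0],[0,0,0],[0,0,0],[0,0,0],[0,0,0],[0,0,-0.005],[0,0,-0.005],[0,0,-0.005],[0,0,0],[0,0,0]], "dp": [[0.6,-0.6,0],[0.8,-0.8,0],[0.8,-0.8,0],[0.8,-0.8,0],[0.8,-0.8,0],[0.8,-0.8,0],[0.6,-0.4,0],[0.3,-0.2,0],[0,0,0],[0,0,0]], "jaw": [1,1,1,1,1,1,1,1,1,1]}}

```text
clock: 2.6
tool_pos: [0.5228, 0.0044, 0.2686]
eef_rot: [0.986, 0.168, -0.001, 0.0]
contact_force: [0.2, 0.0, 0.5]
opening: 0.005
```

Run:
```python
from plant import r
import cv2,numpy as np,pickle
s=r.get_state();print(s["tool_pos"],s["eef_rot"],s["q"])
d=r.snapshot("wrist");cv2.imwrite("pics/w1.png",d["frame"]);print(d["mtx"],d["tool_from_camera"],d.keys())
pickle.dump((s,d),open("w1.pkl","wb"))
```

```text
[0.52278926 0.00435865 0.26857986] [ 9.85774759e-01  1.68069849e-01 -6.78744466e-04  4.35717694e-04] [ 0.04050569  0.51839808 -0.2157899   1.83290132  0.14865519  0.80721926
 -1.48403455]
[[352.6600441    0.         323.03771706]
 [  0.         352.6600441  197.91012669]
 [  0.           0.           1.        ]] [[ 1.26054149e-03  9.52962754e-01  3.03084809e-01  7.80999663e-02]
 [ 9.99998409e-01 -8.18822558e-04 -1.58448088e-03 -8.63029086e-05]
 [-1.26177858e-03  3.03086324e-01 -9.52962270e-01 -1.46812358e-01]
 [ 0.00000000e+00  0.00000000e+00  0.00000000e+00  1.00000000e+00]] dict_keys(['frame', 'mtx', 'tool_from_camera'])
```

View pics/w1.png

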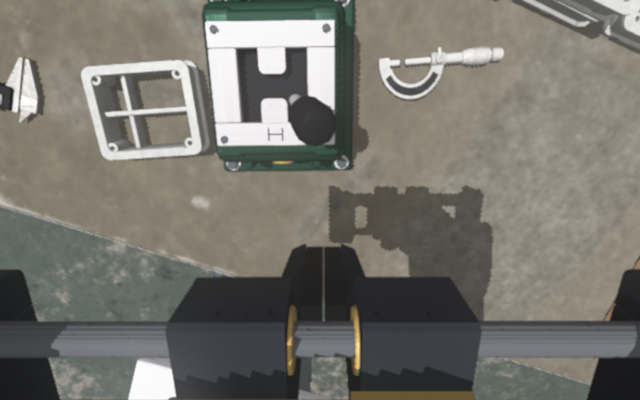

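```bash
cat >> h.py <<'E'
def wray(s,d,u,v):
    M=d["mtx"];T=d["tool_from_camera"];Rt=R.from_quat(s["eef_rot"])
    c=np.array([(u-M[0,2])/M[0,0],-(v-M[1,2])/M[1,1],-1.])
    o=s["tool_pos"]+Rt.apply(T[:3,3]);dd=Rt.apply(T[:3,:3]@c);return o,dd
def won(s,d,u,v,z):
    o,dd=wray(s,d,u,v);return o+dd*(z-o[2])/dd[2]
E
python3 - <<'E'
from h import *
import pickle
np.set_printoptions(precision=4,suppress=True)
s,d=pickle.load(open("w1.pkl","rb"));im=d["frame"]
z=cv2.resize(im[0:175,190:370],None,fx=3.4,fy=3.4,interpolation=cv2.INTER_CUBIC);cv2.imwrite("pics/w1z.png",z)
m=((im.min(2)>150)).astype(np.uint8);m[:, :195]=0;m[:,360:]=0;m[165:]=0
k,l,st,c=cv2.connectedComponentsWithStats(m);i=1+st[1:,4].argmax();print(st[i])
ct=max(cv2.findContours((l==i).astype(np.uint8),0,2)[0],key=cv2.contourArea)
h=cv2.convexHull(ct);print(cv2.minAreaRect(h))
b=cv2.boxPoints(cv2.minAreaRect(h));P=np.array([won(s,d,*p,.104) for p in b]);print(b,P,P.mean(0))
for j in range(4):
    e=(P[(j+1)%4]-P[j])[:2];print(np.linalg.norm(e),np.degrees(np.arctan2(e[1],e[0])))
E
```

```text
[  205    20   130   126 10157]
((269.5, 82.5), (125.0, 129.0), 90.0)
[[205.  20.]
 [334.  20.]
 [334. 145.]
 [205. 145.]] [[0.6122 0.1352 0.104 ]
 [0.6464 0.0381 0.104 ]
 [0.5525 0.004  0.104 ]
 [0.5146 0.1115 0.104 ]] [0.5815 0.0722 0.104 ]
0.10288459867660306 -70.5591662323784
0.09993621470258704 -160.03406869023476
0.11400263835634633 109.40605623998214
0.10038260154305702 13.607641337257046
```

View pics/w1z.png

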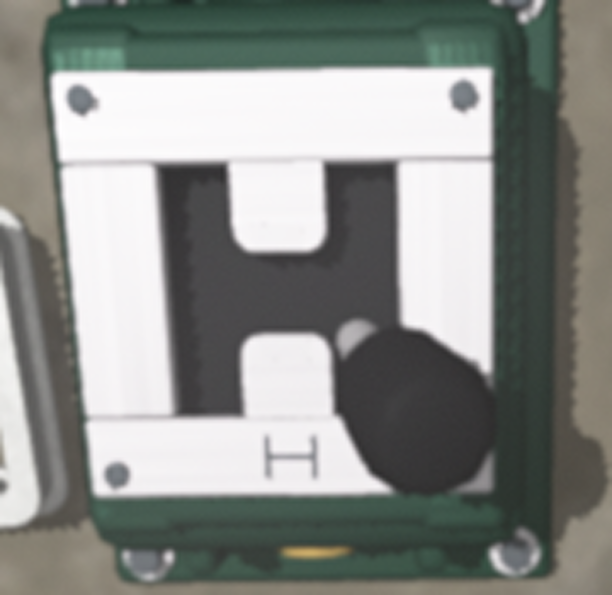

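Run:
```python
from h import *
import pickle
np.set_printoptions(precision=4,suppress=True)
s,d=pickle.load(open("w1.pkl","rb"))
w=lambda u,v,z=.104:won(s,d,190+u/3.4,v/3.4,z)[:2]
P=[w(52,72),w(493,68),w(493,495),w(92,498)]
print(np.array(P),np.mean(P,0))
for j in range(4):
    e=P[(j+1)%4]-P[j];print(np.linalg.norm(e),np.degrees(np.arctan2(e[1],e[0])))
print("tongues",w(278,252),w(288,333),(w(278,252)+w(288,333))/2, "screws TL BR? ",w(80,100),w(463,96),w(117,474))
print("screw edges", w(463,96)-w(80,100), w(80,100)-w(117,474))
t=s["eef_rot"];print("tool yaw",np.degrees(2*np.arctan2(t[1],t[0])))
# knob by wrist+scene+side
print("knob wrist z=.144",w(418,412,.146), "upper .168:",w(425,420,.168))
```

```text
[[0.6115 0.1347]
 [0.6467 0.0374]
 [0.5523 0.003 ]
 [0.5169 0.1012]] [0.5818 0.0691]
0.10353822928658704 -70.08933809144918
0.10045899347320394 -159.98459602726012
0.10436410650154562 109.83551233005463
0.10032399597211748 19.543929007002003
tongues [0.5909 0.0731] [0.5734 0.0652] [0.5822 0.0692] screws TL BR?  [0.6078 0.1271] [0.6387 0.042 ] [0.5251 0.0966]
screw edges [ 0.0309 -0.0851] [0.0827 0.0305]
tool yaw 19.351236210308485
knob wrist z=.144 [0.57   0.0286] upper .168: [0.5712 0.0269]
```

Request:
{"api": "move_arm", "payload": {"turn": [[0,0,-0.0015],[0,0,0],[0,0,0],[0,0,0],[0,0,0],[0,0,0],[0,0,0],[0,0,0],[0,0,0],[0,0,0]], "dp": [[-0.2,-0.2,0.3],[0,0,0.7],[0,0,0.8],[0,0,0.8],[0,0,0.8],[0,0,0.7],[0,0,0.6],[0,0,0.4],[0,0,0.1],[0,0,0]], "jaw": [1,1,1,1,1,1,1,1,1,1]}}

```text
clock: 3.48
tool_pos: [0.5166, 0.0075, 0.1385]
eef_rot: [0.985, 0.173, -0.001, 0.0]
contact_force: [-0.5, -0.7, -0.0]
opening: 0.007
```

```bash
cat > look.py <<'E'
from plant import r
from h import *
import sys,pickle
np.set_printoptions(precision=4,suppress=True)
n=sys.argv[1];s=r.get_state();d=r.snapshot("wrist");pickle.dump((s,d),open(f"{n}.pkl","wb"))
a=r.snapshot("scene")["frame"];b=r.snapshot("side")["frame"]
A=cv2.resize(a[140:250,240:350],(400,400),interpolation=cv2.INTER_CUBIC);B=cv2.resize(b[130:240,290:400],(400,400),interpolation=cv2.INTER_CUBIC)
cv2.imwrite(f"pics/{n}_ab.png",np.hstack([A,B]));cv2.imwrite(f"pics/{n}_w.png",d["frame"])
c,sn=np.cos(np.radians(19.9)),np.sin(np.radians(19.9))
v=s["tool_pos"]-np.array([.582,.069,0]);t=s["eef_rot"]
print("clock",s["clock"],"tcp",s["tool_pos"],"g",c*v[0]+sn*v[1],-sn*v[0]+c*v[1],"F",s["contact_force"],"yaw",np.degrees(2*np.arctan2(t[1],t[0])))
E
python3 look.py d1
```

```text
clock 3.4833 tcp [0.5166 0.0075 0.1385] g -0.08242647572732799 -0.035597675659173586 F [-0.5041 -0.6656 -0.0466] yaw 19.876253740704936
```

View pics/d1_ab.png

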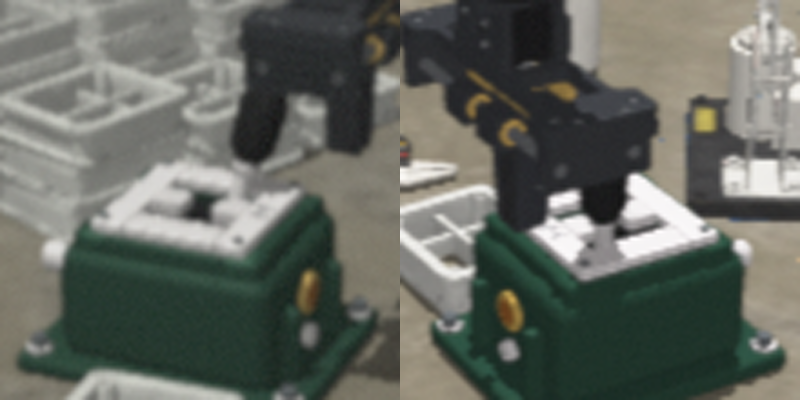

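View pics/d1_w.png

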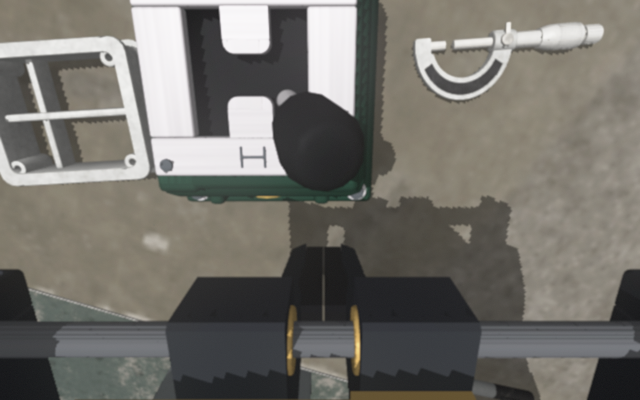

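Request:
{"api": "move_arm", "payload": {"turn": [[0,0,0],[0,0,0],[0,0,0],[0,0,0],[0,0,0],[0,0,0],[0,0,0],[0,0,0],[0,0,0],[0,0,0]], "dp": [[0.15,0,0],[0.15,0,0],[0.15,0,0],[0.15,0,0],[0.15,0,0],[0.15,0,0],[0.15,0,0],[0.1,0,0],[0.1,0,0],[0,0,0]], "jaw": [1,1,1,1,1,1,1,1,1,1]}}

```text
clock: 4.47
tool_pos: [0.5469, 0.0194, 0.1386]
eef_rot: [0.985, 0.173, 0.0, 0.0]
contact_force: [-0.4, -0.2, -0.4]
opening: 0.009
```

```bash
python3 look.py d2
```

```text
clock 4.4667 tcp [0.5469 0.0194 0.1386] g -0.049859001624577626 -0.03473752767892826 F [-0.3953 -0.232  -0.351 ] yaw 19.97111689092462
```

View pics/d2_ab.png

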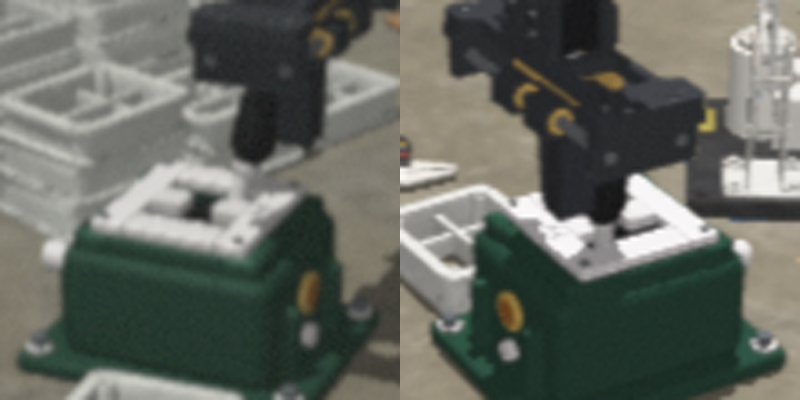

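View pics/d2_w.png

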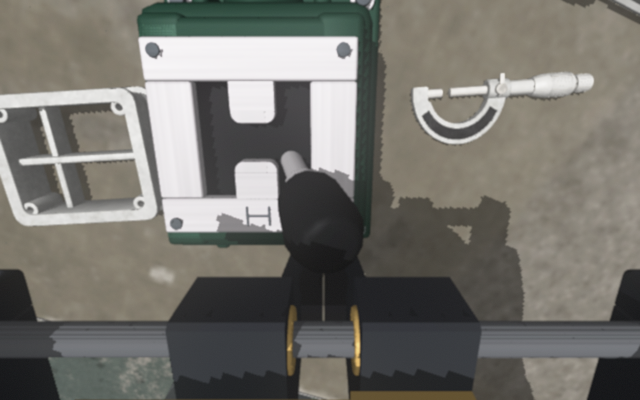

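Request:
{"api": "move_arm", "payload": {"turn": [[0,0,0],[0,0,0],[0,0,0],[0,0,0],[0,0,0],[0,0,0],[0,0,0],[0,0,0],[0,0,0],[0,0,0]], "dp": [[0.08,0,0],[0.08,0,0],[0.08,0,0],[0.08,0,0],[0.08,0,0],[0.08,0,0],[0.08,0,0],[0.08,0,0],[0.08,0,0],[0,0,0]], "jaw": [1,1,1,1,1,1,1,1,1,1]}}

```text
clock: 5.45
tool_pos: [0.5642, 0.0256, 0.1387]
eef_rot: [0.985, 0.173, 0.0, -0.0]
contact_force: [-0.4, -0.0, 1.2]
opening: 0.008
```

```bash
python3 look.py d3
```

```text
clock 5.45 tcp [0.5642 0.0256 0.1387] g -0.0314925605615277 -0.0347186541325541 F [-0.4316 -0.0158  1.2058] yaw 19.975473402916396
```

View pics/d3_ab.png

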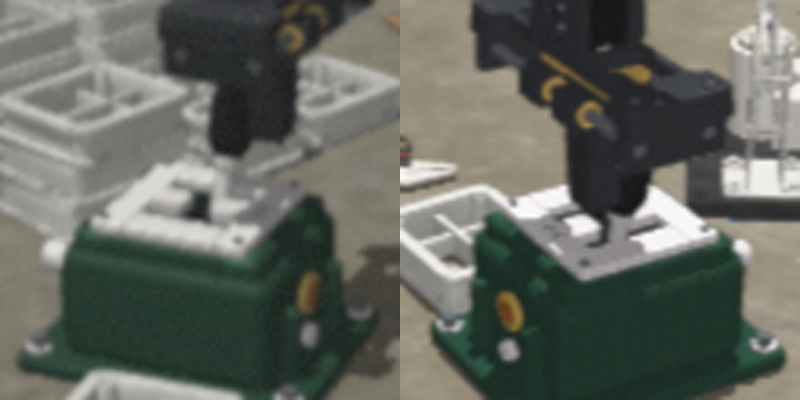

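View pics/d3_w.png

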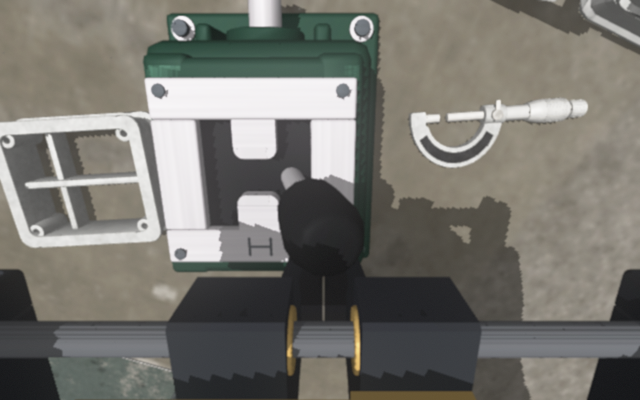

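```bash
cat > proj.py <<'E'
from h import *
import pickle,sys
n=sys.argv[1];lev=float(sys.argv[2]);s,d=pickle.load(open(n+".pkl","rb"))
M=d["mtx"];T=d["tool_from_camera"];Rt=R.from_quat(s["eef_rot"]);G=R.from_euler("z",19.9,degrees=True)
def pr(g):
    w=G.apply(g)+[.582,.069,0];t=Rt.inv().apply(w-s["tool_pos"]);c=T[:3,:3].T@(t-T[:3,3])
    return np.round([M[0,2]+M[0,0]*c[0]/-c[2],M[1,2]-M[1,1]*c[1]/-c[2]],0)
print("plate corners",[pr([x*.05,y*.052,.104]) for x,y in((1,1),(1,-1),(-1,1))],"ctr",pr([0,0,.104]))
for rk in (-.26,-.2,-.15,-.1,-.05,0,.05,.2,.26):
    u=np.array([np.tan(rk),np.tan(lev),1]);u/=np.linalg.norm(u)
    print(rk,[list(pr(np.array([0,0,.02])+u*l)) for l in(.084/u[2],.108,.132,.158)])
E
python3 proj.py d1 -0.245; python3 proj.py d3 -0.245
python3 - <<'E'
import cv2
cv2.imwrite("pics/d3wz.png",cv2.resize(cv2.imread("pics/d3_w.png")[70:290,140:390],None,fx=2.7,fy=2.7,interpolation=cv2.INTER_CUBIC))
E
```

```text
plate corners [array([125., -44.]), array([360., -43.]), array([157., 176.])] ctr [249.  76.]
-0.26 [[np.float64(294.0), np.float64(123.0)], [np.float64(301.0), np.float64(137.0)], [np.float64(311.0), np.float64(160.0)], [np.float64(327.0), np.float64(193.0)]]
-0.2 [[np.float64(293.0), np.float64(112.0)], [np.float64(301.0), np.float64(124.0)], [np.float64(312.0), np.float64(142.0)], [np.float64(329.0), np.float64(168.0)]]
-0.15 [[np.float64(293.0), np.float64(103.0)], [np.float64(301.0), np.float64(112.0)], [np.float64(313.0), np.float64(126.0)], [np.float64(330.0), np.float64(146.0)]]
-0.1 [[np.float64(293.0), np.float64(94.0)], [np.float64(301.0), np.float64(100.0)], [np.float64(313.0), np.float64(109.0)], [np.float64(331.0), np.float64(123.0)]]
-0.05 [[np.float64(293.0), np.float64(85.0)], [np.float64(301.0), np.float64(88.0)], [np.float64(313.0), np.float64(92.0)], [np.float64(332.0), np.float64(97.0)]]
0 [[np.float64(293.0), np.float64(76.0)], [np.float64(301.0), np.float64(75.0)], [np.float64(313.0), np.float64(73.0)], [np.float64(332.0), np.float64(71.0)]]
0.05 [[np.float64(2
[... 1354 characters left out ...]
 [np.float64(333.0), np.float64(248.0)]]
0 [[np.float64(297.0), np.float64(178.0)], [np.float64(305.0), np.float64(189.0)], [np.float64(316.0), np.float64(205.0)], [np.float64(333.0), np.float64(228.0)]]
0.05 [[np.float64(297.0), np.float64(170.0)], [np.float64(305.0), np.float64(178.0)], [np.float64(316.0), np.float64(189.0)], [np.float64(333.0), np.float64(207.0)]]
0.2 [[np.float64(296.0), np.float64(146.0)], [np.float64(303.0), np.float64(144.0)], [np.float64(315.0), np.float64(142.0)], [np.float64(332.0), np.float64(138.0)]]
0.26 [[np.float64(296.0), np.float64(136.0)], [np.float64(303.0), np.float64(130.0)], [np.float64(314.0), np.float64(122.0)], [np.float64(331.0), np.float64(109.0)]]
```

View pics/d3wz.png

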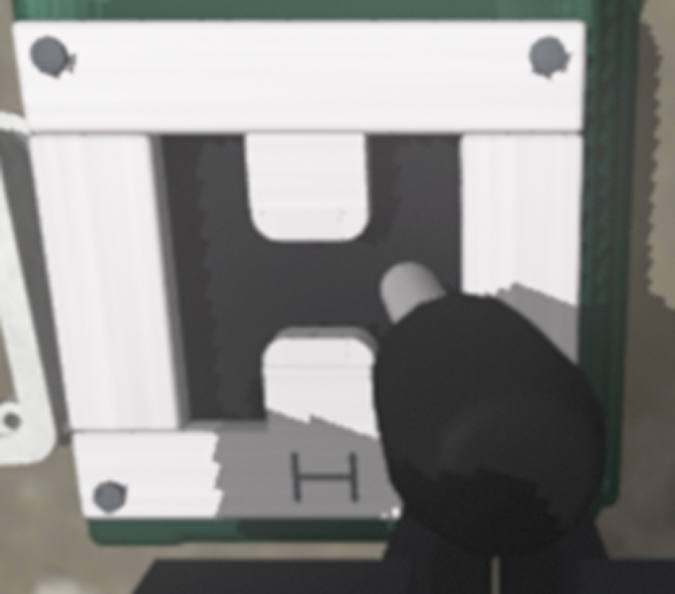

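Request:
{"api": "move_arm", "payload": {"turn": [[0,0,0],[0,0,0],[0,0,0],[0,0,0],[0,0,0]], "dp": [[0.06,0,0],[0.06,0,0],[0.06,0,0],[0.04,0,0],[0,0,0]], "jaw": [1,1,1,1,1]}}

```text
clock: 6.02
tool_pos: [0.569, 0.0274, 0.1387]
eef_rot: [0.985, 0.173, 0.0, -0.0]
contact_force: [0.2, 0.0, 0.7]
opening: 0.011
```

```bash
python3 look.py d4;python3 proj.py d4 -0.245|sed -n 1,9p
python3 - <<'E'
import cv2,numpy as np
a=cv2.resize(cv2.imread("pics/d4_w.png")[90:290,190:390],(400,400),interpolation=cv2.INTER_CUBIC)
b=cv2.imread("pics/d4_ab.png")[:,:400]
cv2.imwrite("pics/d4z.png",np.hstack([a,b]))
E
```

```text
clock 6.0167 tcp [0.569  0.0274 0.1387] g -0.02643251947731865 -0.03470430655591002 F [0.1875 0.0091 0.6917] yaw 19.972639505137217
plate corners [array([147.,  89.]), array([358.,  89.]), array([172., 270.])] ctr [258. 187.]
-0.26 [[np.float64(298.0), np.float64(226.0)], [np.float64(304.0), np.float64(247.0)], [np.float64(314.0), np.float64(281.0)], [np.float64(329.0), np.float64(328.0)]]
-0.2 [[np.float64(298.0), np.float64(217.0)], [np.float64(305.0), np.float64(237.0)], [np.float64(315.0), np.float64(268.0)], [np.float64(330.0), np.float64(312.0)]]
-0.15 [[np.float64(298.0), np.float64(209.0)], [np.float64(305.0), np.float64(228.0)], [np.float64(316.0), np.float64(256.0)], [np.float64(331.0), np.float64(296.0)]]
-0.1 [[np.float64(297.0), np.float64(202.0)], [np.float64(305.0), np.float64(219.0)], [np.float64(316.0), np.float64(244.0)], [np.float64(332.0), np.float64(279.0)]]
-0.05 [[np.float64(297.0), np.float64(195.0)], [np.float64(305.0), np.float64(209.0)], [np.float64(316.0), np.float64(230.0)], [np.float64(333.0), np.float64(261.0)]]
0 [[np.float64(297.0), np.float64(187.0)], [np.float64(305.0), np.float64(199.0)], [np.float64(316.0), np.float64(216.0)], [np.float64(333.0), np.float64(242.0)]]
0.05 [[np.float64(297.0), np.float64(179.0)], [np.float64(305.0), np.float64(188.0)], [np.float64(316.0), np.float64(201.0)], [np.float64(333.0), np.float64(221.0)]]
0.2 [[np.float64(296.0), np.float64(156.0)], [np.float64(304.0), np.float64(155.0)], [np.float64(315.0), np.float64(154.0)], [np.float64(332.0), np.float64(153.0)]]
```

View pics/d4z.png

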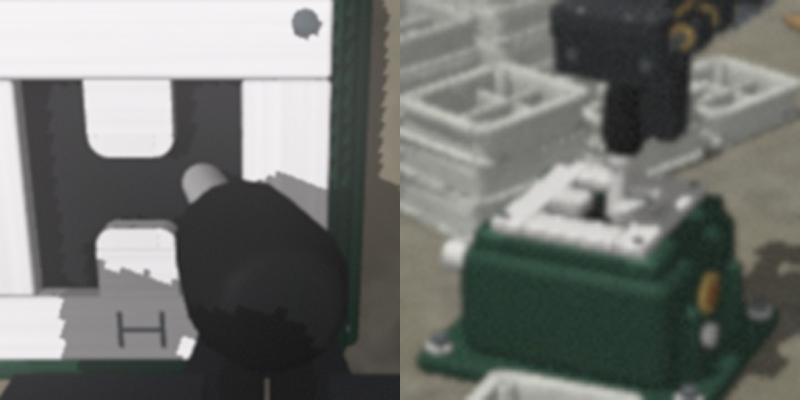

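Request:
{"api": "move_arm", "payload": {"turn": [[0,0,0],[0,0,0],[0,0,0],[0,0,0],[0,0,0],[0,0,0]], "dp": [[-0.4,0,0],[-0.6,0,0],[-0.6,0,0],[-0.4,0,0],[0,0,0],[0,0,0]], "jaw": [1,1,1,1,1,1]}}

```text
clock: 6.67
tool_pos: [0.5222, 0.0103, 0.1389]
eef_rot: [0.985, 0.173, 0.0, -0.0]
contact_force: [0.7, 0.1, 0.2]
opening: 0.003
```

```bash
python3 look.py d5;python3 proj.py d5 -0.245
python3 - <<'E'
import cv2,numpy as np
a=cv2.resize(cv2.imread("pics/d5_w.png")[0:200,190:390],(400,400),interpolation=cv2.INTER_CUBIC)
b=cv2.imread("pics/d5_ab.png")[:,400:]
cv2.imwrite("pics/d5z.png",np.hstack([a,b]))
E
```

```text
clock 6.6667 tcp [0.5222 0.0103 0.1389] g -0.0762110365129 -0.03487951930005511 F [0.6902 0.1075 0.2195] yaw 19.95936072599691
plate corners [array([130., -27.]), array([361., -26.]), array([160., 187.])] ctr [252.  90.]
-0.26 [[np.float64(296.0), np.float64(135.0)], [np.float64(303.0), np.float64(150.0)], [np.float64(313.0), np.float64(174.0)], [np.float64(329.0), np.float64(209.0)]]
-0.2 [[np.float64(295.0), np.float64(125.0)], [np.float64(303.0), np.float64(138.0)], [np.float64(314.0), np.float64(157.0)], [np.float64(331.0), np.float64(186.0)]]
-0.15 [[np.float64(295.0), np.float64(116.0)], [np.float64(303.0), np.float64(126.0)], [np.float64(315.0), np.float64(142.0)], [np.float64(332.0), np.float64(165.0)]]
-0.1 [[np.float64(295.0), np.float64(107.0)], [np.float64(303.0), np.float64(115.0)], [np.float64(315.0), np.float64(126.0)], [np.float64(333.0), np.float64(142.0)]]
-0.05 [[np.float64(295.0), np.float64(99.0)], [np.float64(303.0), np.float64(103.0)], [np.float64(315.0), np.float64(109.0)], [np.float64(334.0), np.float64(118.0)]]
0 [[np.float64(295.0), np.float64(90.0)], [np.float64(303.0), np.float64(90.0)], [np.float64(315.0), np.float64(91.0)], [np.float64(334.0), np.float64(92.0)]]
0.05 [[np.float64(295.0), np.float64(81.0)], [np.float64(303.0), np.float64(78.0)], [np.float64(315.0), np.float64(73.0)], [np.float64(335.0), np.float64(65.0)]]
0.2 [[np.float64(294.0), np.float64(53.0)], [np.float64(301.0), np.float64(39.0)], [np.float64(314.0), np.float64(17.0)], [np.float64(333.0), np.float64(-19.0)]]
0.26 [[np.float64(294.0), np.float64(40.0)], [np.float64(301.0), np.float64(23.0)], [np.float64(312.0), np.float64(-6.0)], [np.float64(331.0), np.float64(-53.0)]]
```

View pics/d5z.png

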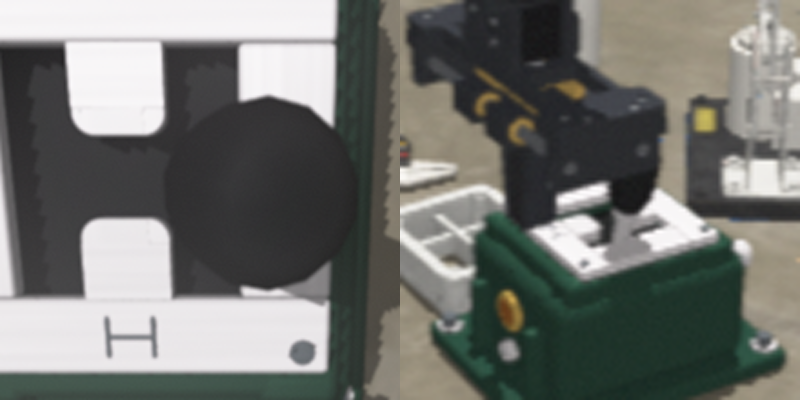

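View pics/d5_ab.png

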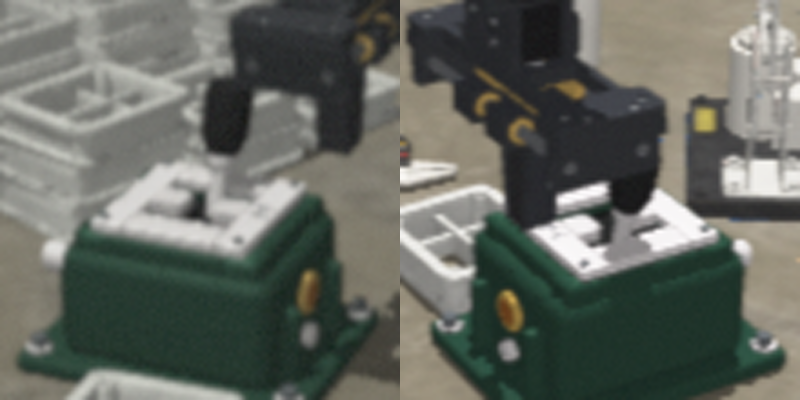

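Request:
{"api": "move_arm", "payload": {"turn": [[0,0,0],[0,0,0],[0,0,0],[0,0,0],[0,0,0],[0,0,0],[0,0,0],[0,0,0],[0,0,0],[0,0,0]], "dp": [[0,0.4,0],[0,0.7,0],[0,0.7,0],[0,0.4,0],[0.5,0,0],[0.7,0,0],[0.7,0,0],[0.7,0,0],[0.35,0,0],[0,0,0]], "jaw": [1,1,1,1,1,1,1,1,1,1]}}

```text
clock: 7.65
tool_pos: [0.6123, -0.0153, 0.1387]
eef_rot: [0.985, 0.174, 0.002, -0.0]
contact_force: [-0.1, 0.0, -0.7]
opening: 0.003
```

```bash
python3 look.py d6
```

```text
clock 7.65 tcp [ 0.6123 -0.0153  0.1387] g -0.00023012378601992498 -0.08953960549539583 F [-0.1112  0.0412 -0.6512] yaw 20.019214586376
```

View pics/d6_ab.png

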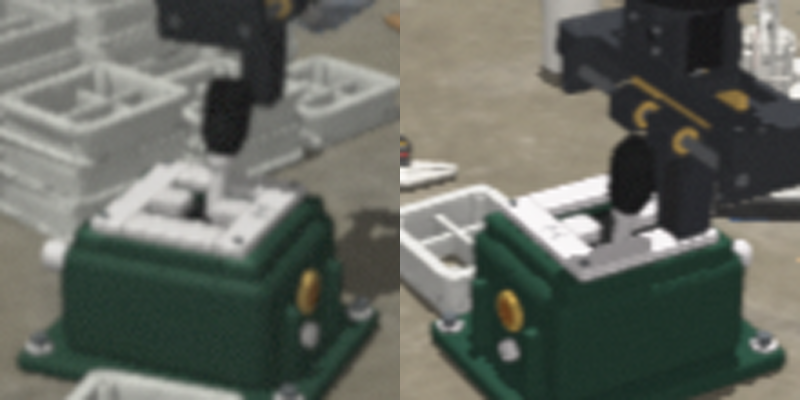

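View pics/d6_w.png

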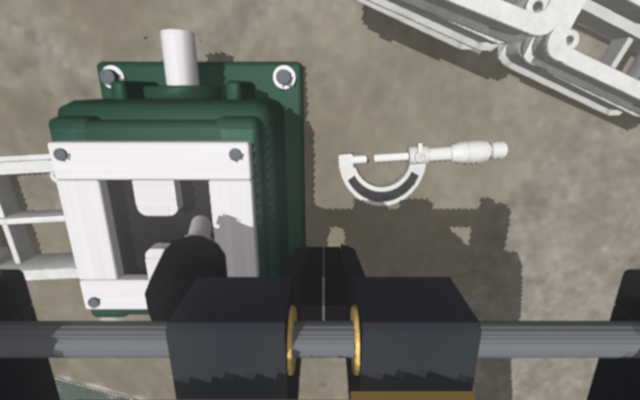

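Run:
```python
from h import *
p,e=tri((240+227*.275,140+116*.275),(290+231*.275,130+172*.275))
v=p-[.582,.069,0];c,s=np.cos(.3473),np.sin(.3473);print(p,e,c*v[0]+s*v[1],-s*v[0]+c*v[1])
```

```text
[0.59089893 0.03601644 0.14780936] 0.0017861734378414851 -0.0028586713711503883 -0.034043125804167886
```

Request:
{"api": "move_arm", "payload": {"turn": [[0,0,0],[0,0,0],[0,0,0],[0,0,0],[0,0,0],[0,0,0],[0,0,0],[0,0,0],[0,0,0],[0,0,0]], "dp": [[0,-0.2,0],[0,-0.2,0],[0,-0.2,0],[0,-0.2,0],[0,-0.2,0],[0,-0.2,0],[0,-0.2,0],[0,-0.2,0],[0,-0.1,0],[0,0,0]], "jaw": [1,1,1,1,1,1,1,1,1,1]}}

```text
clock: 8.63
tool_pos: [0.5951, 0.0247, 0.1388]
eef_rot: [0.985, 0.174, 0.0, -0.0]
contact_force: [0.5, -0.5, 1.2]
opening: 0.003
```

```bash
python3 look.py d7
```

```text
clock 8.6333 tcp [0.5951 0.0247 0.1388] g -0.002763020892294382 -0.046154207180045176 F [ 0.4991 -0.4782  1.1662] yaw 20.033447219146957
```

View pics/d7_ab.png

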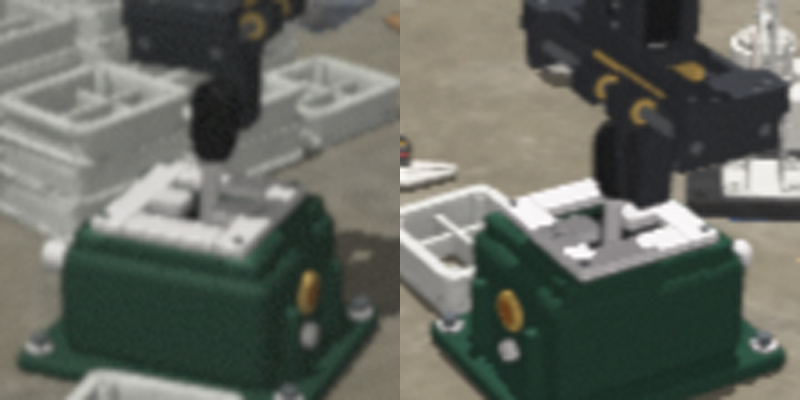

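View pics/d7_w.png

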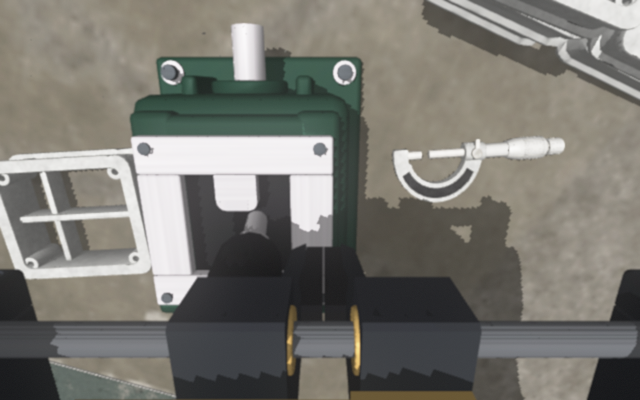

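Request:
{"api": "move_arm", "payload": {"turn": [[0,0,0],[0,0,0],[0,0,0],[0,0,0],[0,0,0],[0,0,0],[0,0,0],[0,0,0],[0,0,0],[0,0,0]], "dp": [[0,-0.15,0],[0,-0.2,0],[0,-0.2,0],[0,-0.2,0],[0,-0.2,0],[0,-0.2,0],[0,-0.15,0],[0,-0.1,0],[0,-0.1,0],[0,0,0]], "jaw": [1,1,1,1,1,1,1,1,1,1]}}

```text
clock: 9.62
tool_pos: [0.5823, 0.0595, 0.1386]
eef_rot: [0.985, 0.174, -0.0, -0.0]
contact_force: [-0.1, -0.4, 0.9]
opening: 0.005
```

```bash
python3 look.py d8
```

```text
clock 9.6167 tcp [0.5823 0.0595 0.1386] g -0.0029490633012114026 -0.00898537867147628 F [-0.0854 -0.3634  0.9269] yaw 20.01292714114423
```

View pics/d8_ab.png

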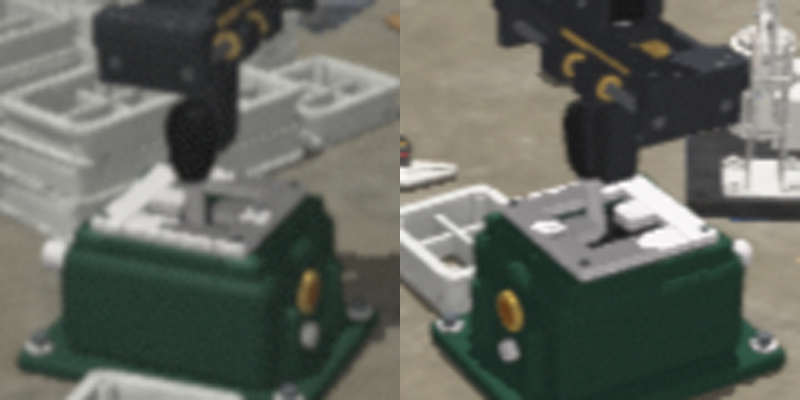

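View pics/d8_w.png

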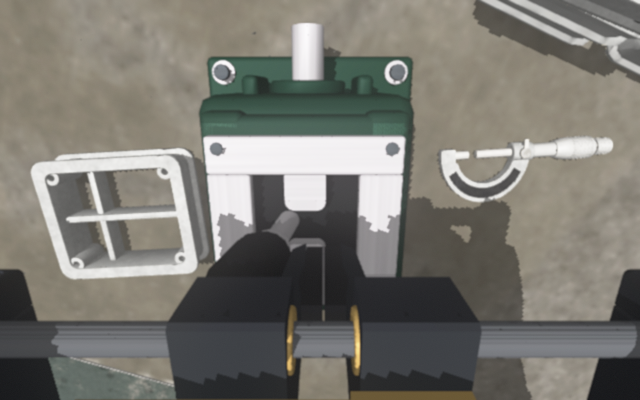

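Request:
{"api": "move_arm", "payload": {"turn": [[0,0,0],[0,0,0],[0,0,0],[0,0,0]], "dp": [[0,-0.06,0],[0,-0.06,0],[0,-0.06,0],[0,0,0]], "jaw": [1,1,1,1]}}

```text
clock: 10.1
tool_pos: [0.5808, 0.0633, 0.1386]
eef_rot: [0.985, 0.173, -0.0, 0.0]
contact_force: [1.0, -1.7, 0.3]
opening: 0.006
```

```bash
python3 look.py d9
python3 - <<'E'
import cv2,numpy as np
a=cv2.resize(cv2.imread("pics/d9_w.png")[130:280,200:400],None,fx=3.5,fy=3.5,interpolation=cv2.INTER_CUBIC)
cv2.imwrite("pics/d9z.png",a)
E
```

```text
clock 10.1 tcp [0.5808 0.0633 0.1386] g -0.003096040653829348 -0.00498559243506979 F [ 1.0371 -1.6936  0.3084] yaw 19.981476314333186
```

View pics/d9z.png

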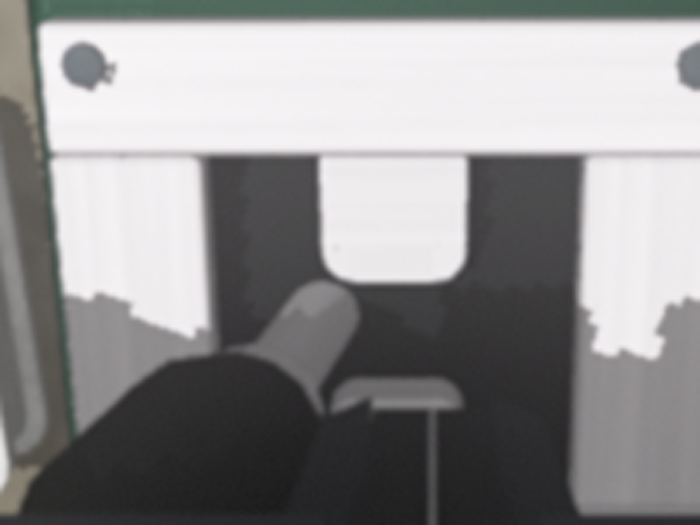

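```bash
python3 proj.py d9 0.245; python3 proj.py d9 0.2|grep -e "^0 "
```

```text
plate corners [array([211., 137.]), array([415., 137.]), array([227., 305.])] ctr [314. 228.]
-0.26 [[np.float64(277.0), np.float64(264.0)], [np.float64(265.0), np.float64(287.0)], [np.float64(247.0), np.float64(324.0)], [np.float64(221.0), np.float64(375.0)]]
-0.2 [[np.float64(277.0), np.float64(255.0)], [np.float64(264.0), np.float64(278.0)], [np.float64(244.0), np.float64(313.0)], [np.float64(216.0), np.float64(361.0)]]
-0.15 [[np.float64(277.0), np.float64(248.0)], [np.float64(263.0), np.float64(270.0)], [np.float64(242.0), np.float64(302.0)], [np.float64(213.0), np.float64(348.0)]]
-0.1 [[np.float64(276.0), np.float64(241.0)], [np.float64(262.0), np.float64(262.0)], [np.float64(240.0), np.float64(291.0)], [np.float64(210.0), np.float64(333.0)]]
-0.05 [[np.float64(276.0), np.float64(235.0)], [np.float64(261.0), np.float64(253.0)], [np.float64(239.0), np.float64(279.0)], [np.float64(207.0), np.float64(317.0)]]
0 [[np.float64(276.0), np.float64(228.0)], [np.float64(260.0), np.float64(243.0)], [np.float64(238.0), np.float64(266.0)], [np.float64(205.0), np.float64(300.0)]]
0.05 [[np.float64(275.0), np.float64(220.0)], [np.float64(260.0), np.float64(234.0)], [np.float64(237.0), np.float64(253.0)], [np.float64(203.0), np.float64(281.0)]]
0.2 [[np.float64(275.0), np.float64(198.0)], [np.float64(260.0), np.float64(203.0)], [np.float64(236.0), np.float64(209.0)], [np.float64(201.0), np.float64(219.0)]]
0.26 [[np.float64(274.0), np.float64(189.0)], [np.float64(260.0), np.float64(190.0)], [np.float64(237.0), np.float64(191.0)], [np.float64(201.0), np.float64(193.0)]]
0 [[np.float64(283.0), np.float64(228.0)], [np.float64(269.0), np.float64(244.0)], [np.float64(250.0), np.float64(268.0)], [np.float64(222.0), np.float64(302.0)]]
```

Request:
{"api": "move_arm", "payload": {"turn": [[0,0,0],[0,0,0],[0,0,0],[0,0,0],[0,0,0]], "dp": [[0,-0.06,0],[0,-0.06,0],[0,-0.06,0],[0,-0.04,0],[0,0,0]], "jaw": [1,1,1,1,1]}}

```text
clock: 10.67
tool_pos: [0.5789, 0.0686, 0.1387]
eef_rot: [0.985, 0.174, -0.0, -0.0]
contact_force: [0.0, -0.1, -0.8]
opening: 0.004
```

```bash
python3 look.py e1
python3 - <<'E'
import cv2,numpy as np
a=cv2.resize(cv2.imread("pics/e1_w.png")[130:280,200:400],None,fx=3.5,fy=3.5,interpolation=cv2.INTER_CUBIC)
cv2.imwrite("pics/e1z.png",a)
E
```

```text
clock 10.6667 tcp [0.5789 0.0686 0.1387] g -0.002994165689115576 0.0007039977629437616 F [ 0.0305 -0.1305 -0.8396] yaw 19.994722911648086
```

View pics/e1z.png

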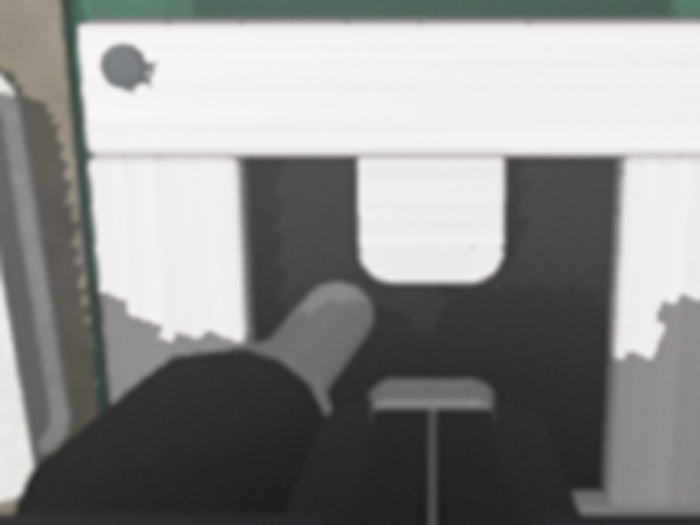

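View pics/e1_ab.png

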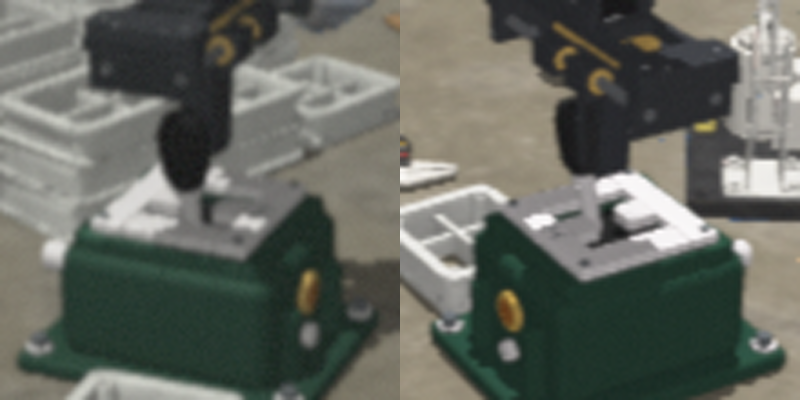

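Request:
{"api": "move_arm", "payload": {"turn": [[0,0,0],[0,0,0],[0,0,0],[0,0,0]], "dp": [[0,-0.05,0],[0,-0.05,0],[0,-0.04,0],[0,0,0]], "jaw": [1,1,1,1]}}

```text
clock: 11.15
tool_pos: [0.5778, 0.0718, 0.1387]
eef_rot: [0.985, 0.174, 0.0, -0.0]
contact_force: [-0.5, -0.8, -0.7]
opening: 0.003
```

```bash
python3 look.py e2
python3 - <<'E'
import cv2,numpy as np
from h import *
a=cv2.resize(cv2.imread("pics/e2_w.png")[130:280,200:400],None,fx=2,fy=2,interpolation=cv2.INTER_CUBIC)
b=cv2.imread("pics/e2_ab.png")[0:300,0:400]
cv2.imwrite("pics/e2z.png",np.hstack([a,b]))
E
```

```text
clock 11.15 tcp [0.5778 0.0718 0.1387] g -0.0029589486051793943 0.004090245693972942 F [-0.4918 -0.8298 -0.6579] yaw 19.988605630318208
```

View pics/e2z.png

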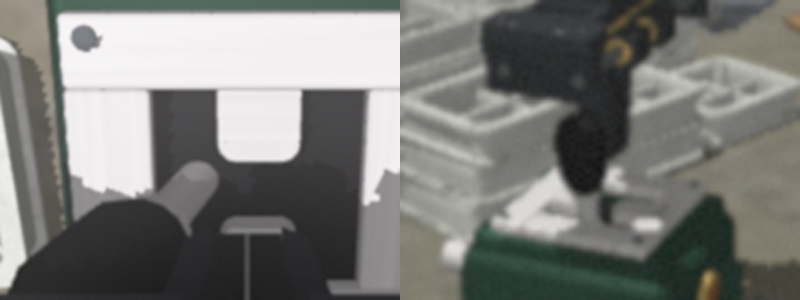

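Request:
{"api": "move_arm", "payload": {"turn": [[0,0,0],[0,0,0],[0,0,0]], "dp": [[0,-0.04,0],[0,-0.04,0],[0,0,0]], "jaw": [1,1,1]}}

```text
clock: 11.55
tool_pos: [0.5774, 0.073, 0.1387]
eef_rot: [0.985, 0.173, 0.0, 0.0]
contact_force: [0.8, -1.8, -1.0]
opening: 0.009
```

```bash
python3 look.py e3
python3 - <<'E'
import cv2,numpy as np
from h import *
a=cv2.resize(cv2.imread("pics/e3_w.png")[130:280,200:400],None,fx=2,fy=2,interpolation=cv2.INTER_CUBIC)
b=cv2.imread("pics/e3_ab.png")[0:300,0:400]
cv2.imwrite("pics/e3z.png",np.hstack([a,b]))
E
```

```text
clock 11.55 tcp [0.5774 0.073  0.1387] g -0.002993939858517298 0.005293033716532644 F [ 0.7682 -1.759  -1.0028] yaw 19.951296188116398
```

View pics/e3z.png

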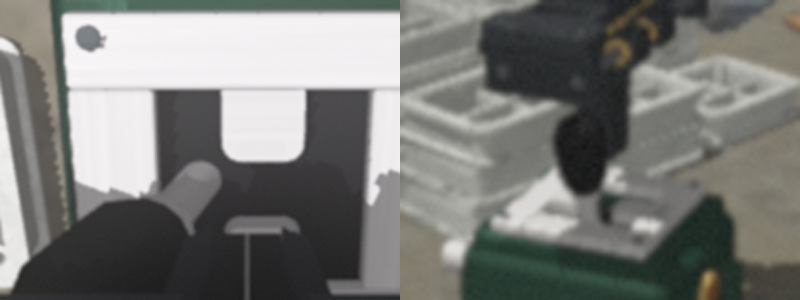

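Request:
{"api": "move_arm", "payload": {"turn": [[0,0,0],[0,0,0],[0,0,0],[0,0,0],[0,0,0],[0,0,0],[0,0,0],[0,0,0],[0,0,0],[0,0,0]], "dp": [[0,0.4,0],[0,0.4,0],[-0.5,0,0],[-0.8,0,0],[-0.8,0,0],[-0.8,0,0],[0,-0.6,0],[0,-0.8,0],[0,-0.5,0],[0,0,0]], "jaw": [1,1,1,1,1,1,1,1,1,1]}}

```text
clock: 12.53
tool_pos: [0.4992, 0.0772, 0.1389]
eef_rot: [0.985, 0.175, 0.0, -0.001]
contact_force: [0.1, 0.6, 0.4]
opening: 0.005
```

```bash
python3 look.py e4; python3 proj.py e4 0.245|sed -n '1p;6,9p';python3 proj.py e4 0.2|sed -n '7p'
python3 - <<'E'
import cv2,numpy as np
from h import *
a=cv2.resize(cv2.imread("pics/e4_w.png")[0:200,230:430],None,fx=2,fy=2,interpolation=cv2.INTER_CUBIC)
b=cv2.imread("pics/e4_ab.png")[:,:400]
cv2.imwrite("pics/e4z.png",np.hstack([a,b]))
E
```

```text
clock 12.5333 tcp [0.4992 0.0772 0.1389] g -0.07509218207789592 0.03588780270231305 F [0.0656 0.615  0.3645] yaw 20.19845203385828
plate corners [array([289., -24.]), array([519., -22.]), array([293., 189.])] ctr [396.  93.]
-0.05 [[np.float64(354.0), np.float64(101.0)], [np.float64(346.0), np.float64(105.0)], [np.float64(334.0), np.float64(112.0)], [np.float64(316.0), np.float64(121.0)]]
0 [[np.float64(354.0), np.float64(92.0)], [np.float64(346.0), np.float64(93.0)], [np.float64(334.0), np.float64(94.0)], [np.float64(316.0), np.float64(96.0)]]
0.05 [[np.float64(354.0), np.float64(83.0)], [np.float64(346.0), np.float64(81.0)], [np.float64(335.0), np.float64(76.0)], [np.float64(316.0), np.float64(69.0)]]
0.2 [[np.float64(355.0), np.float64(55.0)], [np.float64(348.0), np.float64(42.0)], [np.float64(337.0), np.float64(20.0)], [np.float64(319.0), np.float64(-14.0)]]
0 [[np.float64(362.0), np.float64(92.0)], [np.float64(357.0), np.float64(93.0)], [np.float64(350.0), np.float64(94.0)], [np.float64(339.0), np.float64(96.0)]]
```

View pics/e4z.png

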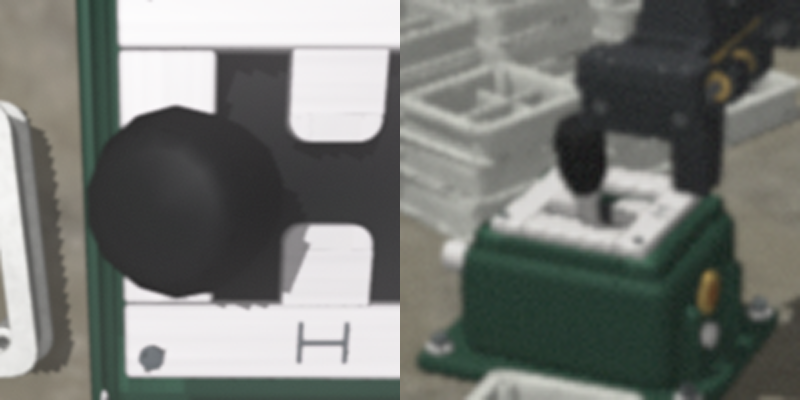

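View pics/e4_ab.png

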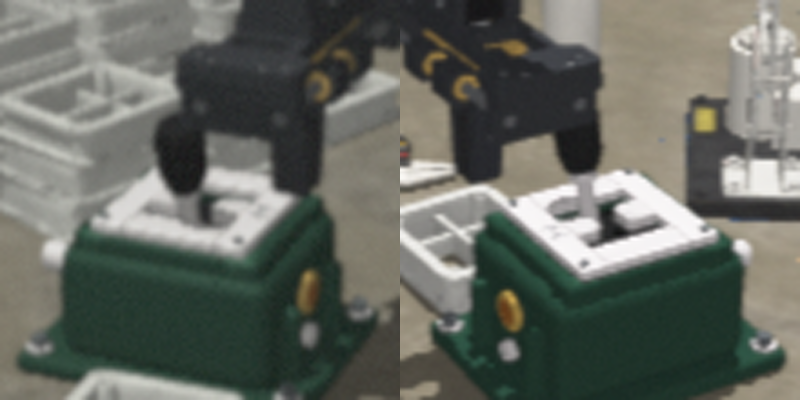

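Request:
{"api": "move_arm", "payload": {"turn": [[0,0,0],[0,0,0],[0,0,0],[0,0,0],[0,0,0],[0,0,0],[0,0,0],[0,0,0],[0,0,0],[0,0,0]], "dp": [[0.4,0.02,0],[0.5,0,0],[0.3,0,0],[0.2,0,0],[0.2,0,0],[0.2,0,0],[0.2,0,0],[0.2,0,0],[0.2,0,0],[0,0,0]], "jaw": [1,1,1,1,1,1,1,1,1,1]}}

```text
clock: 13.52
tool_pos: [0.5572, 0.0949, 0.1387]
eef_rot: [0.985, 0.173, 0.0, -0.0]
contact_force: [0.3, 0.2, 0.3]
opening: 0.005
```

```bash
python3 look.py e5
python3 - <<'E'
import cv2,numpy as np
from h import *
a=cv2.resize(cv2.imread("pics/e5_w.png")[90:290,230:430],None,fx=2,fy=2,interpolation=cv2.INTER_CUBIC)
b=cv2.imread("pics/e5_ab.png")[:,:400]
cv2.imwrite("pics/e5z.png",np.hstack([a,b]))
E
```

```text
clock 13.5167 tcp [0.5572 0.0949 0.1387] g -0.014547425867173091 0.032805603309257816 F [0.2871 0.2244 0.3021] yaw 19.979359097166476
```

View pics/e5z.png

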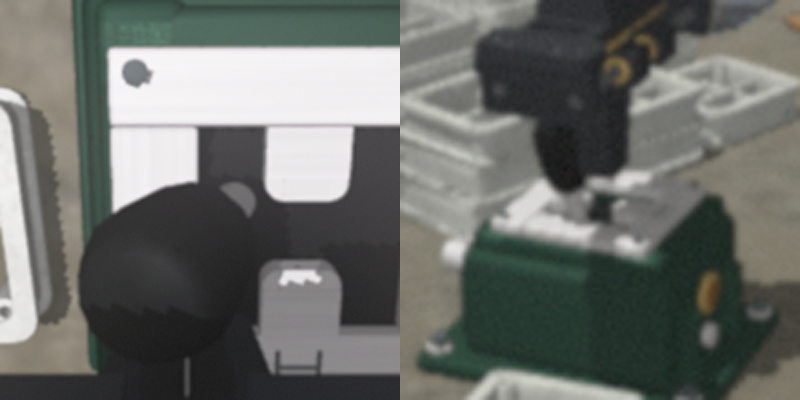

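Request:
{"api": "move_arm", "payload": {"turn": [[0,0,0],[0,0,0],[0,0,0],[0,0,0],[0,0,0],[0,0,0],[0,0,0]], "dp": [[0.1,0,0],[0.1,0,0],[0.1,0,0],[0.1,0,0],[0.08,0,0],[0.06,0,0],[0,0,0]], "jaw": [1,1,1,1,1,1,1]}}

```text
clock: 14.25
tool_pos: [0.5693, 0.0993, 0.1386]
eef_rot: [0.985, 0.173, 0.0, -0.0]
contact_force: [-0.9, -0.7, 0.5]
opening: 0.008
```

```bash
python3 look.py e6
python3 - <<'E'
import cv2,numpy as np
from h import *
a=cv2.resize(cv2.imread("pics/e6_w.png")[90:290,230:430],None,fx=2,fy=2,interpolation=cv2.INTER_CUBIC)
b=cv2.imread("pics/e6_ab.png")[:,:400]
cv2.imwrite("pics/e6z.png",np.hstack([a,b]))
E
```

```text
clock 14.25 tcp [0.5693 0.0993 0.1386] g -0.0016455633564452007 0.03279374545038645 F [-0.8833 -0.7369  0.5058] yaw 19.970398826482192
```

View pics/e6z.png

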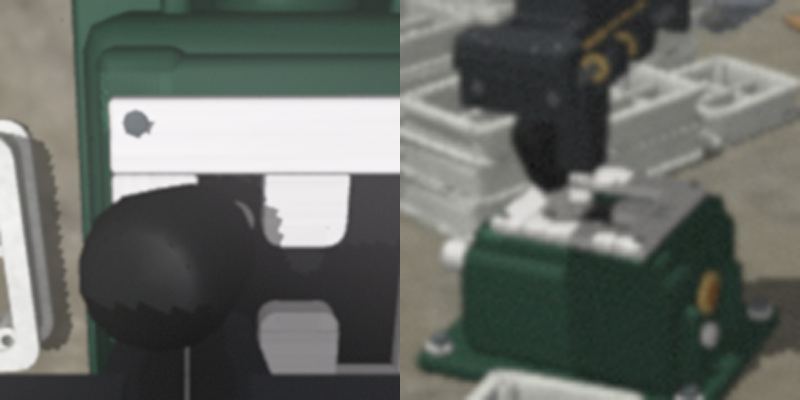

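Still moving freely; continue in small steps until a stop is felt.

Request:
{"api": "move_arm", "payload": {"turn": [[0,0,0],[0,0,0],[0,0,0],[0,0,0],[0,0,0]], "dp": [[0.08,0,0],[0.06,0,0],[0.06,0,0],[0.06,0,0],[0,0,0]], "jaw": [1,1,1,1,1]}}

```text
clock: 14.82
tool_pos: [0.5753, 0.1015, 0.1386]
eef_rot: [0.985, 0.173, 0.0, -0.0]
contact_force: [-0.8, 0.4, -0.4]
opening: 0.006
```

```bash
python3 look.py e7
```

```text
clock 14.8167 tcp [0.5753 0.1015 0.1386] g 0.004783455416587623 0.03281097324763106 F [-0.7539  0.4419 -0.3993] yaw 19.968040009014903
```

Request:
{"api": "move_arm", "payload": {"turn": [[0,0,0],[0,0,0],[0,0,0]], "dp": [[0.05,0,0],[0.05,0,0],[0,0,0]], "jaw": [1,1,1]}}

```text
clock: 15.22
tool_pos: [0.5776, 0.1023, 0.1387]
eef_rot: [0.985, 0.173, 0.0, 0.0]
contact_force: [-0.6, -0.2, -0.4]
opening: 0.006
```

Request:
{"api": "move_arm", "payload": {"turn": [[0,0,0],[0,0,0],[0,0,0]], "dp": [[0.05,0,0],[0.03,0,0],[0,0,0]], "jaw": [1,1,1]}}

```text
clock: 15.47
tool_pos: [0.5791, 0.1028, 0.1386]
eef_rot: [0.985, 0.173, -0.0, 0.0]
contact_force: [-1.7, 0.1, -1.2]
opening: 0.003
```

```bash
python3 look.py e8
```

```text
clock 15.4667 tcp [0.5791 0.1028 0.1386] g 0.00874690639321169 0.03277535177414029 F [-1.7485  0.0735 -1.2396] yaw 19.96929816204487
```

View pics/e8_ab.png

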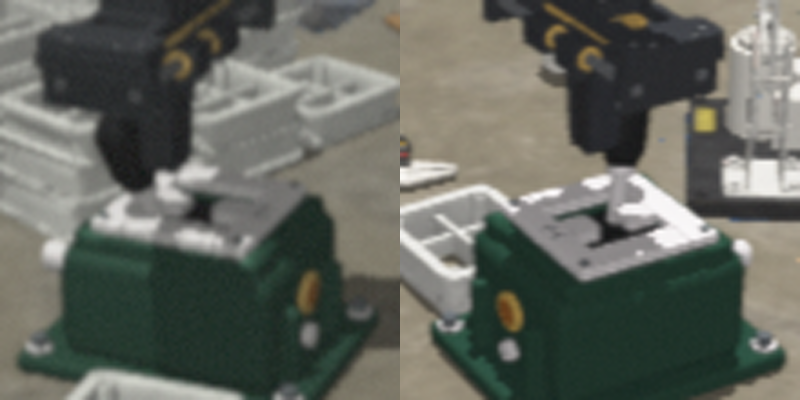

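View pics/e8_w.png

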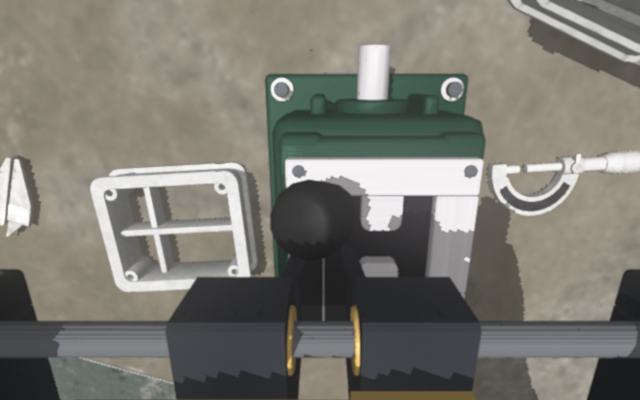

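```bash
sed -i 's/.05,.2,.26)/.05,.15,.2,.23,.26)/' proj.py; python3 proj.py e8 0.25|tail -5
```

```text
0.05 [[np.float64(343.0), np.float64(240.0)], [np.float64(335.0), np.float64(255.0)], [np.float64(323.0), np.float64(277.0)], [np.float64(306.0), np.float64(309.0)]]
0.15 [[np.float64(343.0), np.float64(226.0)], [np.float64(335.0), np.float64(236.0)], [np.float64(324.0), np.float64(250.0)], [np.float64(306.0), np.float64(271.0)]]
0.2 [[np.float64(343.0), np.float64(219.0)], [np.float64(336.0), np.float64(225.0)], [np.float64(324.0), np.float64(235.0)], [np.float64(307.0), np.float64(250.0)]]
0.23 [[np.float64(343.0), np.float64(214.0)], [np.float64(336.0), np.float64(219.0)], [np.float64(325.0), np.float64(227.0)], [np.float64(308.0), np.float64(238.0)]]
0.26 [[np.float64(343.0), np.float64(210.0)], [np.float64(337.0), np.float64(213.0)], [np.float64(325.0), np.float64(218.0)], [np.float64(309.0), np.float64(225.0)]]
```

Request:
{"api": "move_arm", "payload": {"turn": [[0,0,0],[0,0,0],[0,0,0]], "dp": [[0.04,0,0],[0.04,0,0],[0,0,0]], "jaw": [1,1,1]}}

```text
clock: 15.87
tool_pos: [0.5801, 0.1032, 0.1384]
eef_rot: [0.985, 0.173, -0.001, 0.0]
contact_force: [-3.8, -1.0, -0.0]
opening: 0.011
```

Request:
{"api": "move_arm", "payload": {"turn": [[0,0,0],[0,0,0],[0,0,0]], "dp": [[0.04,0,0],[0,0,0],[0,0,0]], "jaw": [1,1,1]}}

```text
clock: 16.12
tool_pos: [0.5807, 0.1033, 0.1383]
eef_rot: [0.985, 0.173, -0.002, 0.0]
contact_force: [-5.3, -1.5, -0.5]
opening: 0.007
```

Request:
{"api": "move_arm", "payload": {"turn": [[0,0,0],[0,0,0],[0,0,0],[0,0,0],[0,0,0],[0,0,0],[0,0,0],[0,0,0],[0,0,0],[0,0,0]], "dp": [[-0.3,0,0],[-0.6,0,0],[-0.6,0,0],[-0.6,0,-0.4],[-0.3,0,-0.7],[0,0,-0.7],[0,0,-0.7],[0,0,-0.7],[0,0,-0.4],[0,0,0]], "jaw": [1,1,1,1,1,1,1,1,1,1]}}

```text
clock: 16.95
tool_pos: [0.5287, 0.0843, 0.2316]
eef_rot: [0.985, 0.173, 0.005, -0.0]
contact_force: [0.0, -0.3, -0.5]
opening: 0.002
```

```bash
python3 look.py f1; python3 proj.py f1 0.25|tail -4
python3 - <<'E'
import cv2
a=cv2.imread("pics/f1_w.png")[50:250,200:440];cv2.imwrite("pics/f1z.png",cv2.resize(a,None,fx=3,fy=3,interpolation=cv2.INTER_CUBIC))
E
```

```text
clock 16.95 tcp [0.5287 0.0843 0.2316] g -0.04489747231813381 0.032574550454297434 F [ 0.0234 -0.2998 -0.516 ] yaw 19.96241852166565
0.15 [[np.float64(337.0), np.float64(116.0)], [np.float64(331.0), np.float64(113.0)], [np.float64(323.0), np.float64(110.0)], [np.float64(312.0), np.float64(106.0)]]
0.2 [[np.float64(337.0), np.float64(110.0)], [np.float64(332.0), np.float64(106.0)], [np.float64(324.0), np.float64(100.0)], [np.float64(313.0), np.float64(92.0)]]
0.23 [[np.float64(337.0), np.float64(106.0)], [np.float64(332.0), np.float64(101.0)], [np.float64(324.0), np.float64(94.0)], [np.float64(313.0), np.float64(84.0)]]
0.26 [[np.float64(337.0), np.float64(103.0)], [np.float64(332.0), np.float64(97.0)], [np.float64(324.0), np.float64(88.0)], [np.float64(313.0), np.float64(75.0)]]
```

View pics/f1_w.png

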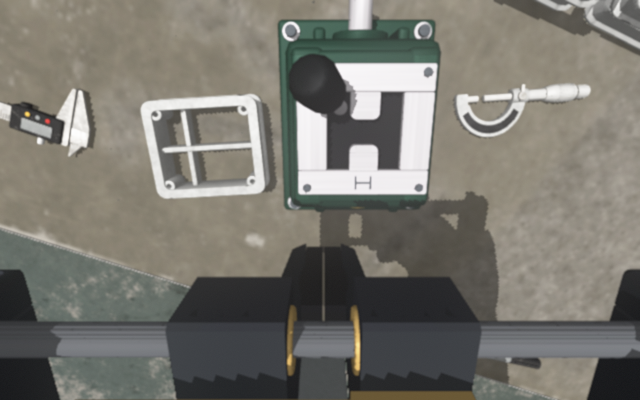

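View pics/f1_ab.png

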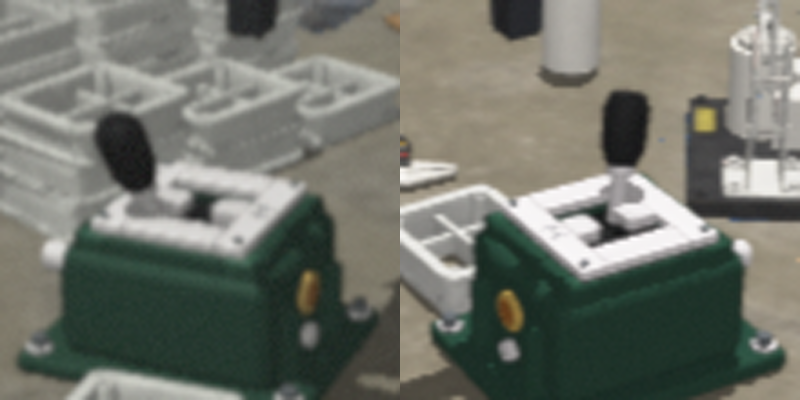

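Run:
```python
from h import *
c,s=np.cos(.3473),np.sin(.3473)
p,e=tri((240+127*.275,140+151*.275),(290+226*.275,130+129*.275))
v=p-[.582,.069,0];print(p,e,c*v[0]+s*v[1],-s*v[0]+c*v[1])
```

```text
[0.6040225  0.10891235 0.14181163] 0.00024405603453407838 0.03429222527477569 0.030033807321477268
```

Run:
```python
from plant import r
print(r.finish_job(), r.get_state()["clock"])
```

```text
the job is handed in; nothing more can be done
the job is handed in; nothing more can be done
```

I pushed the lever with the outside of the shut fingers out of the near right slot into neutral, left along the cross-channel, then away until it was home in the far left slot. I then backed off, lifted clear and handed the job in at about 17 s.

- **Home position:** after backing off, the two fixed cameras put the knob at about +34 mm (away) and +30 mm (left) of the gate's middle. That fits fully home in x.
- **Stop felt:** the push force rose to about 5 N against the end stop while the lever hardly moved further. Forces read at the end of each move before that stayed within about 2 N.
- **Path:** in the pictures taken between pushes, the lever stayed in the neutral channel during the crossing and went into neither other slot.
- **Bystanders:** in the pictures the cast frame and micrometer were never touched. The pen was not checked again at the end, but the arm stayed at least 13 cm above the bench throughout.

**One check disagreed:** at the start the knob measured only about -24 mm in x, not the expected -34 mm. Either the lever was not fully in its near slot to begin with, or that reading was off. The far position agrees between the stop force and the pictures.

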